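# Index the carton stand's side guide to the carton

## Task

A carton is standing loosely between the guides of the packing stand. Pull up the index plunger's knob, slide the side guide along to the last hole it can reach before the carton stops it, and let the spring plunger drop fully into that hole, so that the carton is held square with only a few millimetres of play. Feel for the hole: do not drag or press the pin hard against the index strip, do not crush the carton, leave the other things where they are, and let go of the knob at the end.

Things in the scene. Friction and masses are not known exactly. Their poses are not given: they have to be found in the camera images.
- stand: Packing stand, screwed down. Origin on the counter under the beam, z up; y runs along its aluminium beam (40 mm wide and high, y -130 to 170 mm). The carton stands on the counter on the -x side between a fixed guide plate (inner face y = -85 mm, x -200 to -20, 64 mm high) and a moving guide plate, carried by a grey saddle on the beam (60 mm in y, 64 in x, top 57.5 mm high).
- index_strip: Steel strip 26 mm wide, 6 thick, on the beam under the saddle; upper face 46 mm above the counter; origin and axes as the stand. Five 11.5 mm holes drilled by the shop: the guide starts in the first, the others are roughly 25, 50, 75 and 100 mm further towards -y, each up to 4 mm off, so they must be felt for. The 11 mm pin drops in only within about 1 mm of a hole's middle.
- guide (a joint): Travel of saddle and moving guide, m: 0 in the first, widest hole (start), growing along the stand's -y towards the fixed guide, free up to 0.108. Opening between the guides is 165 mm less this travel. The right hole leaves the carton 2 to 8 mm of play, the one before over 20 mm. Sliding takes about 3 N (a riding pin adds 3 N), and 1 to 3 N more when it pushes the carton along.
- plunger (a joint): Lift of the knob with its pin, m: 0 fully down in a hole, 0.006 pin resting on the strip, 0.010 pulled up to its stop. A spring drives it down with 8 N at 0, 13 N at the stop; it does not stay up by itself. The pin clears the strip above 0.006.
- knob_top (a point): Centre of the top of the plunger knob: black, upright, round, 28 mm across, 26 high (sides straight from 4 to 21 mm below its top), its axis in the middle of the saddle, 34 mm to the +y side of the moving guide's face. Top 100 mm above the counter with the pin down, 106 resting on the strip, 110 pulled up. Under it a 22 mm wide nut and sleeve; free all round above 72 mm.
- bottle: Bystander: upright pink drinking bottle, 60 mm across and 150 mm high, beyond the beam; origin under its centre.
- tape_roll: Bystander: roll of packing tape lying flat, 90 mm across and 48 mm high, beyond the beam; origin under its centre.
- carton_wide: Loose closed carton, 150 mm long (x), 134 wide (y), 70 high, about 0.3 kg. Origin on its underside in the middle of its lower-y long side: it reaches from y = 0 to +134 mm, x -75 to +75. One of the three cartons (any of them) stands in the stand, 4 to 12 mm off the fixed guide; the other two stand outside it: leave them alone.
- carton_middle: Loose closed carton, 150 mm long (x), 111 wide (y), 70 high, about 0.3 kg. Origin on its underside in the middle of its lower-y long side: it reaches from y = 0 to +111 mm, x -75 to +75. One of the three cartons (any of them) stands in the stand, 4 to 12 mm off the fixed guide; the other two stand outside it: leave them alone.
- carton_narrow: Loose closed carton, 150 mm long (x), 84 wide (y), 70 high, about 0.3 kg. Origin on its underside in the middle of its lower-y long side: it reaches from y = 0 to +84 mm, x -75 to +75. One of the three cartons (any of them) stands in the stand, 4 to 12 mm off the fixed guide; the other two stand outside it: leave them alone.

How it is judged:
By the outcome, as a careful person would: the job done as asked, in the order asked, and still so for the second after the job is handed in, with the robot touching nothing.
It also fails if it takes over 48 s, if anything falls off the work surface, if the arm or the gripper's body presses on something with over 40 N, if the wrist force passes 120 N, or if a joint passes its speed limit or range.

## Robot

A 6-joint arm with a two-finger parallel gripper is mounted at the origin on the work surface. World frame = base frame: x ahead of the robot, y to its left, z up, the work surface at z = 0. Lengths are in mm, angles in rad, forces in N, time in s.
With the tool pointing down it reaches from about 275 to 1000 mm from the base axis. Payload 8.4 kg.
Tool frame: the origin (TCP) lies between the finger pads; the fingertips stand r.finger_overhang ahead of it and the grasp point (between the pads) is the TCP (r.finger_overhang is the distance from the TCP to the fingertips, in mm); z points along the fingers, y is the line along which they close (so a half turn about z gives the same grasp; the last joint's range is limited). The gripper opens to 85 mm and grips with 20 to 120 N. Pads are 22 mm wide; open, the fingers measure 114 mm over their backs; the gripper's body (76 mm by 85 mm) begins 54 mm behind the grasp point. The pads swing forward as they close: fully open they stand 13 mm farther back than shut.
Start: joints at [1.164, 0.353, 1.633, -0, 1.155, -0.002], TCP at [246.146, 574.491, 250.281] pointing down, gripper open.
Joint ranges: [-2.63, 2.63], [-0.92, 2.1], [0.06, 2.66], [-1.3, 4.44], [0, 2.69], [-3.02, 3.02]. Speed limits (rad/s): [2.22, 2.22, 2.79, 3.14, 3.14, 3.14].

## Interface

Orientations are given as [roll, pitch, yaw] about the fixed x, y, z axes, in that order (R = Rz(yaw) Ry(pitch) Rx(roll)).
In Python, from rig import r, cams, sign_off gives the robot as it stands.
- The arm moves only by the shell command python3 -m crank 'ROWS' [FORCE]. ROWS is JSON, a list of rows, each a list of 7 numbers: the shift along the tool's x, y, z in m, then the turn, a rotation vector about the tool's x, y, z in rad, then the closure, from 0 (fully open) to 1 (shut). In form: [[dx, dy, dz, ax, ay, az, gripper], ...]. A call has 1 to 5 rows; each row is the pose to reach, as a shift and turn from the pose commanded when the call began, along the tool's axes at that moment; what a row does not reach only later rows make up. A row lasts 1/10 s, in which the tool goes at most 50 mm and 8.59 degrees, less where a joint would pass 70% of its speed; a pose out of reach is approached as far as the arm can. A call with a gripper value outside its range is refused whole. The fingers move at their own pace and stop on an object; FORCE is the grip in N (left out, the last holds). Time passes only in rows, so rows that repeat a pose let the fingers close. It gives the time, the measured TCP pose, the force, the opening and the grip force at its end, in the units of the state.
- r.sense(): the state, without advancing time (a new reading comes with each control period).
- cams.grab_frame(name): name is "scene" or "side" or "wrist"; returns a dict with "image" (384x512x3 uint8, red, green, blue), "fx", "fy", "cx", "cy" (pixels), "position" and "orientation" of the camera in the world. Camera axes: x right, y down, z forward; pixel columns grow to the right and rows downward; lengths in mm; the calibration is good to about 2 mm. The wrist camera is an equidistant fisheye: a pixel r from the principal point sees the ray r / f radians off the axis. A picture is of the moment at which its call begins. There is no depth.
- sign_off(): hands the job in; it is judged then, once.
The state is a dict: "clock": time; "qpos": joint angles; "qvel": joint speeds; "joint_efforts": joint torques, N m; "eef_pos": TCP position; "tcp_rot": TCP orientation; "contact_force": force on the tool from outside, world axes, zero at the start; "wrist_torque": the same for the moment, N m; "opening": opening from 0.0 (shut) to 1.0 (fully open); "grasp_force": force on a finger pad.
Only numpy, scipy, OpenCV 4.12 (cv2) and the standard library are available. Lean on these libraries where they do the work, as an engineer would, in place of code of your own. Each camera call takes 0.05 s, during which the arm holds its last target. There are 200 camera calls.

## Working session

There is one attempt and no reset: what is moved stays moved. The work goes in short steps, Python scripts to look and compute and a shell command to move; the robot and the scene stay as the last step left them, time stands still between calls to the robot, and variables do not carry over. Pictures are saved under pics/ and viewed, at most 10 in all, crops included, and the job is handed in when it is done.

```bash
mkdir -p pics; ls; python3 - <<'E'
from rig import r,cams
import cv2
s=r.sense();print(s, r.finger_overhang)
for n in("scene","side"):
    f=cams.grab_frame(n);cv2.imwrite(f"pics/{n}0.png",cv2.resize(f["image"][...,::-1],(800,600),interpolation=cv2.INTER_CUBIC))
    print(n,{k:v for k,v in f.items() if k!="image"})
E
```

```text
pics
{'clock': 0.0, 'qpos': array([ 1.16360336e+00,  3.53658633e-01,  1.63412441e+00,  2.86303660e-05,
        1.15522716e+00, -2.40464963e-03]), 'qvel': array([-0.00093871, -0.00031118,  0.00010364,  0.00114265,  0.00126821,
        0.00044338]), 'joint_efforts': array([ 5.55057159e-05, -6.05258560e+01, -3.42053962e+01, -2.08404740e-04,
        9.77464282e-03, -2.08419556e-05]), 'eef_pos': array([245.95543339, 574.07697197, 249.55928786]), 'tcp_rot': array([-3.14017517e+00, -2.95857617e-05,  2.73679274e+00]), 'contact_force': array([-0.5147366 , -0.01810286,  0.13135023]), 'wrist_torque': array([ 0.02143229,  0.03234503, -0.01028945]), 'grasp_force': 0.0, 'opening': 1.0015154272690725} 19.0
scene {'fx': 368.49636640146804, 'fy': 368.49636640146804, 'cx': 260.18776065973105, 'cy': 196.67562423587788, 'position': array([914.86744854, 548.33068077, 667.40186936]), 'orientation': array([-2.25493022e+00,  2.56413797e-03,  2.65747411e+00])}
side {'fx': 495.9399841930259, 'fy': 495.9399841930259, 'cx': 260.59794165805647, 'cy': 190.05887799602766, 'position': array([ 304.21425781, -891.23822099, 1142.96199488]), 'orientation': array([-2.46183286, -0.00759739, -0.3015176 ])}
```

View pics/scene0.png

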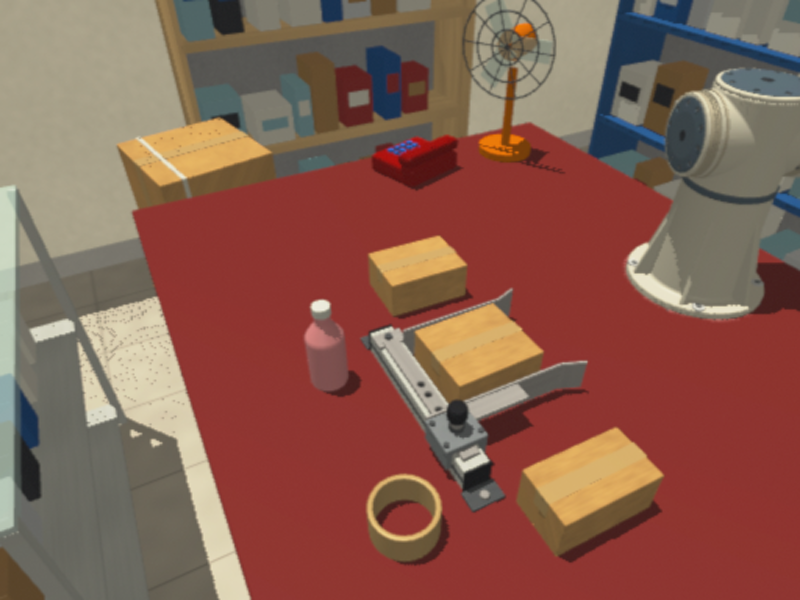

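View pics/side0.png

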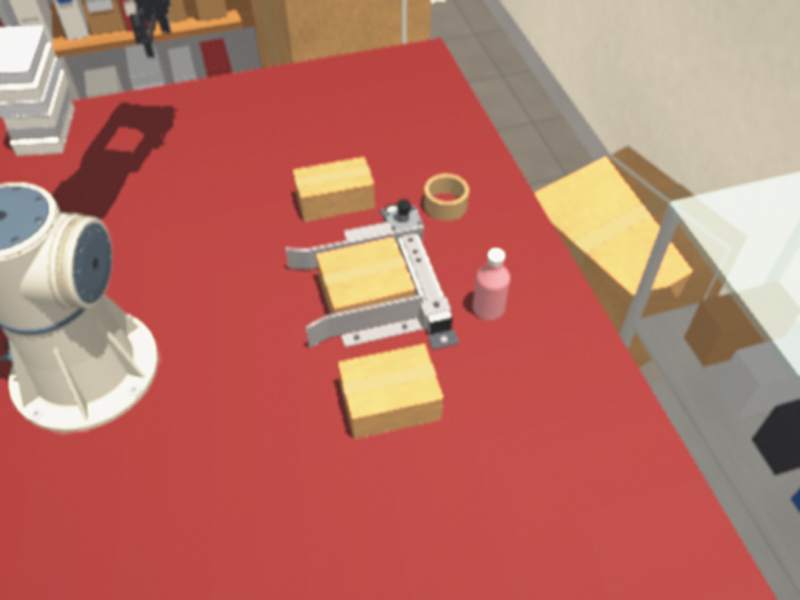

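The scene view shows the stand centrally, with the knob at (457,405), a carton between the guides, the roll at (404,515), the bottle at (326,350) and two spare cartons. In the side view the knob is at (404,207). I'll enlarge both.

```bash
python3 - <<'E'
from rig import r,cams
import cv2
for n,(x0,y0,w,h,k) in dict(scene=(225,180,160,150,4),side=(180,90,130,140,4)).items():
    im=cams.grab_frame(n)["image"][y0:y0+h,x0:x0+w,::-1]
    cv2.imwrite(f"pics/{n}_c.png",cv2.resize(im,None,fx=k,fy=k,interpolation=cv2.INTER_CUBIC))
E
```

```text
(no output)
```

View pics/scene_c.png

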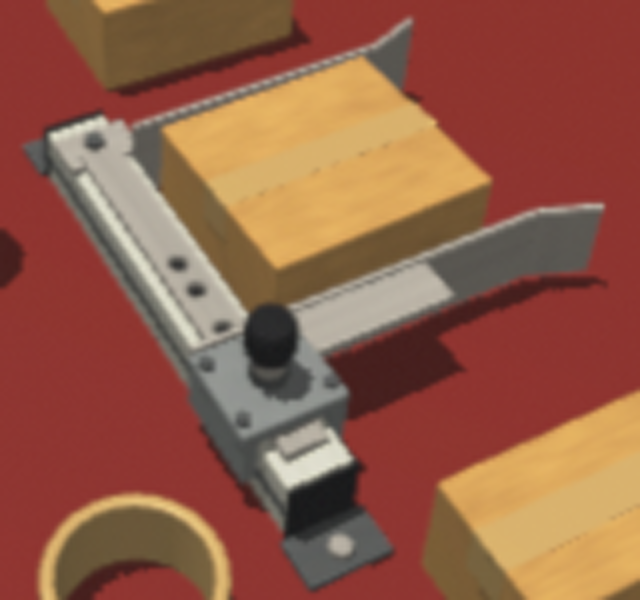

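View pics/side_c.png

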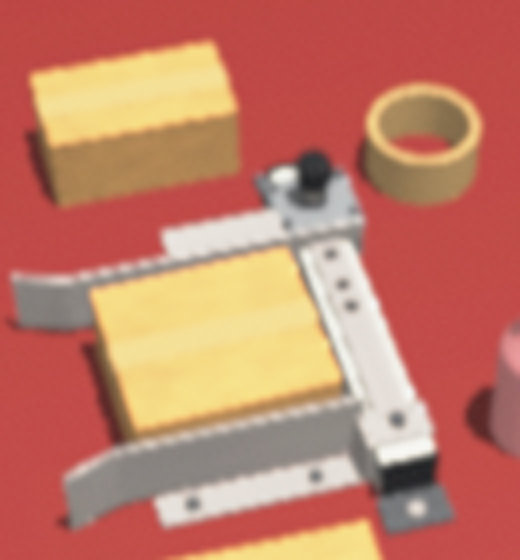

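The crops show the knob centre at scene crop (270,336) and side crop (314,167). The strip holes are at scene crop (222,327), (196,290) and (178,264), and the carton's top corners are clear.

```bash
cat > h.py <<'E'
import numpy as np
from scipy.spatial.transform import Rotation as R
C=dict(scene=(368.496,260.188,196.676,[914.867,548.331,667.402],[-2.25493,.002564,2.657474],225,180,4),
 side=(495.94,260.598,190.059,[304.214,-891.238,1142.962],[-2.461833,-.007597,-.301518],180,90,4))
def ray(n,u,v):
    f,cx,cy,p,o,x0,y0,k=C[n]; u=(u+.5)/k-.5+x0; v=(v+.5)/k-.5+y0
    return np.array(p),R.from_euler('xyz',o).apply([(u-cx)/f,(v-cy)/f,1])
def at(n,u,v,z):
    p,d=ray(n,u,v); return p+d*(z-p[2])/d[2]
def tri(a,b):
    (p,d),(q,e)=ray('scene',*a),ray('side',*b)
    t=np.linalg.lstsq(np.c_[d,-e],q-p,rcond=None)[0]; A=p+d*t[0];B=q+e*t[1]; return (A+B)/2,np.linalg.norm(A-B)
E
python3 - <<'E'
from h import *
np.set_printoptions(precision=1,suppress=True)
k,g=tri((270,336),(314,167));print("knob mid",k,g, at('scene',270,336,87),at('side',314,167,87))
for n,c in dict(scene=[(163,128),(362,57),(492,182),(275,268)],side=[(135,435),(90,288),(293,247),(343,385)]).items():
    P=np.array([at(n,*x,70) for x in c]);print(n,P[:,:2].tolist(),np.linalg.norm(P-np.roll(P,-1,0),axis=1))
S=[at('scene',*x,46) for x in [(222,327),(196,290),(178,264),(94,142)]];D=[at('side',*x,46) for x in [(330,255),(342,285),(351,306),(398,419)]]
for X in(S,D):
    X=np.array(X);d=X[2]-X[0];print(X[:,:2].tolist(),np.degrees(np.arctan2(d[1],d[0])),np.linalg.norm(X[:,:2]-k[:2],axis=1))
E
```

```text
knob mid [626.9 140.2  87.7] 2.727044769443601 [627.9 139.2  87. ] [626.  141.7  87. ]
scene [[590.9774348579614, -43.655338263451654], [444.32074045820576, -44.33339347446247], [443.4375483698955, 88.3848459465944], [591.6788386124388, 87.23754169205239]] [146.7 132.7 148.2 130.9]
side [[436.94859494273743, -55.82312242421483], [438.18752546098546, 85.78965689924735], [591.4639333513041, 82.14956009309833], [586.8265926500974, -55.02736841807314]] [141.6 153.3 137.3 149.9]
[[627.5536671625694, 92.56739937693442], [626.863890903881, 62.249432876337494], [626.2202679095292, 40.05506996095335], [622.592600660932, -76.0617130929545]] -91.4545486235777 [ 47.6  77.9 100.1 216.3]
[[622.2770037983482, 87.85377549509678], [621.6983588561459, 56.02188223999735], [621.7269550222454, 34.0900967551778], [620.9068243732866, -77.26242655820874]] -90.58616476074907 [ 52.5  84.3 106.2 217.5]
```

The in-stand carton measures about 132–137 mm wide, so it is carton_wide and the target hole is at roughly 25 mm travel (23–29). The knob is at about (627,140). I'll approach it now.

```bash
python3 -m crank '[[-0.042,-0.02,0.002,0,0,0,0],[-0.084,-0.04,0.004,0,0,0,0],[-0.126,-0.06,0.006,0,0,0,0],[-0.168,-0.08,0.008,0,0,0,0],[-0.208,-0.1,0.01,0,0,0,0]]' 40
python3 -m crank '[[-0.042,-0.02,0.002,0,0,0,0],[-0.084,-0.04,0.004,0,0,0,0],[-0.126,-0.06,0.006,0,0,0,0],[-0.168,-0.08,0.008,0,0,0,0],[-0.208,-0.1,0.01,0,0,0,0]]'
python3 -m crank '[[-0.04,-0.02,0.01,0,0,-0.13,0.2],[-0.08,-0.04,0.02,0,0,-0.26,0.2],[-0.105,-0.049,0.03,0,0,-0.39,0.2],[-0.105,-0.049,0.03,0,0,-0.405,0.2],[-0.105,-0.049,0.03,0,0,-0.405,0.2]]'
python3 -m crank '[[0,0,0,0,0,0,0.2]]'
python3 - <<'E'
from rig import r,cams
import cv2
s=r.sense();print({k:s[k] for k in('clock','eef_pos','tcp_rot','contact_force','opening')})
f=cams.grab_frame("wrist");cv2.imwrite("pics/w1.png",cv2.resize(f["image"][...,::-1],(800,600),interpolation=cv2.INTER_CUBIC))
print({k:v for k,v in f.items() if k!="image"})
E
```

```text
clock: 0.7
eef_pos: [398.9, 399.1, 240.2]
tcp_rot: [3.142, 0.0, 2.737]
contact_force: [-1.1, 0.3, -0.5]
opening: 0.996
grasp_force: 0.0
clock: 1.2
eef_pos: [550.9, 225.1, 230.2]
tcp_rot: [3.141, 0.0, 2.737]
contact_force: [0.5, 1.0, -0.2]
opening: 0.996
grasp_force: 0.0
clock: 1.7
eef_pos: [626.7, 140.0, 199.7]
tcp_rot: [-3.142, -0.001, 3.139]
contact_force: [-0.1, 0.2, -0.2]
opening: 0.802
grasp_force: 0.0
clock: 1.8
eef_pos: [626.4, 141.2, 200.4]
tcp_rot: [3.141, -0.0, 3.14]
contact_force: [-0.2, -0.1, 0.1]
opening: 0.797
grasp_force: 0.0
{'clock': 1.8, 'eef_pos': array([626.38106808, 141.15685485, 200.43276757]), 'tcp_rot': array([ 3.14137308e+00, -3.82250101e-04,  3.14044166e+00]), 'contact_force': array([-0.22515353, -0.12327788,  0.12422317]), 'opening': 0.7965059143183195}
{'fx': 297.3186396354542, 'fy': 297.3186396354542, 'cx': 254.5745847256915, 'cy': 197.70086090727324, 'position': array([547.05932541, 141.9793593 , 324.68978009]), 'orientation': array([ 2.82525854e+00, -4.22798390e-04,  1.56833368e+00])}
```

View pics/w1.png

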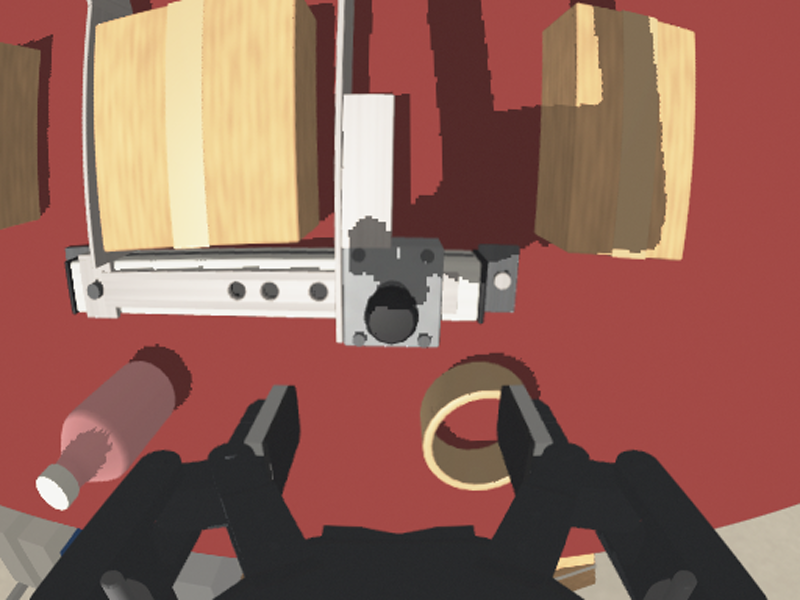

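The wrist view shows the knob at (392,313), strip holes at (318,291), (270,291) and (237,290), the moving guide's edge at x≈343 and the carton's top edge at x≈298.

```bash
cat >> h.py <<'E'
def wat(u,v,z,p,o,k=1.5625):
    u=(u+.5)/k-.5-254.575;v=(v+.5)/k-.5-197.701;rr=np.hypot(u,v);th=rr/297.319
    d=R.from_euler('xyz',o).apply([np.sin(th)*u/rr,np.sin(th)*v/rr,np.cos(th)]);p=np.array(p);return p+d*(z-p[2])/d[2]
E
python3 - <<'E'
from h import *
np.set_printoptions(precision=1,suppress=True)
p=[547.06,141.98,324.69];o=[2.825259,-.000423,1.568334]
for n,u,v,z in [("knob",391.5,313,90),("knob L",364,313,87),("knob R",419,313,87),("h2",318,291,46),("h3",270,291,46),("h4",237,290,46),("bolt",95,290,46),("guide face top near",336,200,64),("carton +y a",300,235,70),("carton +y b",295,5,70),("carton -y a",104,248,70),("carton -y b",98,20,70),("fixed in",88,40,64),("fixed2",97,240,64),("saddle L",343,300,57.5),("saddle R",440,300,57.5)]:
    print(n,wat(u,v,z,p,o))
E
```

```text
knob [626.  138.4  90. ]
knob L [627.  123.5  87. ]
knob R [627.1 153.2  87. ]
h2 [626.1  91.5  46. ]
h3 [625.8  60.   46. ]
h4 [624.9  37.4  46. ]
bolt [623.  -78.7  46. ]
guide face top near [567.8 107.2  64. ]
carton +y a [586.5  87.   70. ]
carton +y b [454.4  85.7  70. ]
carton -y a [588.7 -46.5  70. ]
carton -y b [439.2 -45.7  70. ]
fixed in [449.1 -57.8  64. ]
fixed2 [584.  -56.1  64. ]
saddle L [628.6 108.6  57.5]
saddle R [628.8 167.2  57.5]
```

```bash
python3 -m crank '[[0,-0.0025,0.03,0,0,0,0.2],[0,-0.0025,0.06,0,0,0,0.2],[0,-0.0025,0.085,0,0,0,0.2],[0,-0.0025,0.1,0,0,0,0.3],[0,-0.0025,0.107,0,0,0,0.4]]' 50
python3 -m crank '[[0,0,0,0,0,0,0.5],[0,0,0,0,0,0,0.55],[0,0,0,0,0,0,0.6],[0,0,0,0,0,0,0.6]]'
python3 -m crank '[[0,0,0,0,0,0,0.63],[0,0,0,0,0,0,0.66]]'
python3 -m crank '[[0,0,0,0,0,0,0.7],[0,0,0,0,0,0,0.75],[0,0,0,0,0,0,0.75]]'
```

```text
clock: 2.35
eef_pos: [626.1, 138.6, 92.3]
tcp_rot: [-3.141, -0.001, -3.141]
contact_force: [0.3, 0.6, -0.6]
opening: 0.605
grasp_force: 0.0
clock: 2.75
eef_pos: [627.6, 138.1, 94.3]
tcp_rot: [3.141, 0.002, -3.141]
contact_force: [0.2, -0.1, 0.3]
opening: 0.399
grasp_force: 0.0
clock: 2.95
eef_pos: [627.1, 137.9, 93.6]
tcp_rot: [3.142, 0.0, -3.141]
contact_force: [-0.2, 0.1, 0.8]
opening: 0.338
grasp_force: 0.0
clock: 3.25
eef_pos: [627.2, 137.7, 93.8]
tcp_rot: [-3.141, 0.0, -3.141]
contact_force: [-1.4, -1.1, 6.1]
opening: 0.304
grasp_force: 48.7
```

Gripped. Next I'll pull up in small steps.

```bash
python3 -m crank '[[0,0,-0.002,0,0,0,0.75],[0,0,-0.004,0,0,0,0.75],[0,0,-0.006,0,0,0,0.75],[0,0,-0.008,0,0,0,0.75],[0,0,-0.0085,0,0,0,0.75]]'
python3 -m crank '[[0,0,0,0,0,0,0.75],[0,0,0,0,0,0,0.75]]'
python3 - <<'E'
from rig import r,cams
import cv2
f=cams.grab_frame("wrist")["image"][120:250,170:310,::-1];cv2.imwrite("pics/w2.png",cv2.resize(f,None,fx=4,fy=4,interpolation=cv2.INTER_CUBIC))
E
```

```text
clock: 3.75
eef_pos: [626.9, 137.7, 101.4]
tcp_rot: [-3.141, -0.0, -3.141]
contact_force: [4.5, -1.1, -12.4]
opening: 0.3
grasp_force: 49.8
clock: 3.95
eef_pos: [626.9, 137.7, 101.3]
tcp_rot: [-3.141, -0.0, -3.141]
contact_force: [4.4, -2.2, -12.8]
opening: 0.308
grasp_force: 49.8
```

View pics/w2.png

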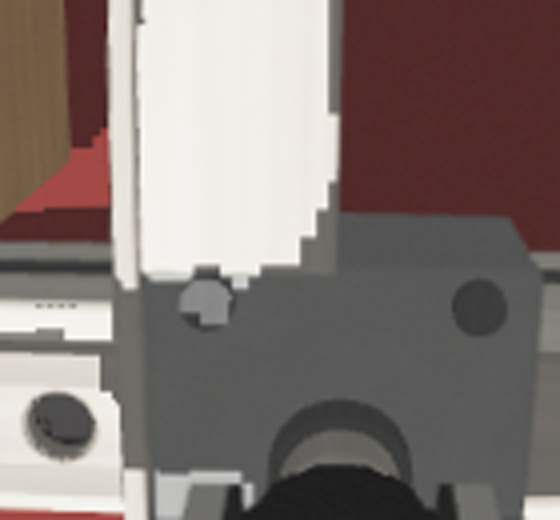

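Lift is about 7.6 mm, the spring force is as expected and the pin is clear. Next I'll slide towards -y.

```bash
python3 -m crank '[[0,-0.002,-0.0005,0,0,0,0.75],[0,-0.006,-0.0005,0,0,0,0.75],[0,-0.01,-0.0005,0,0,0,0.75],[0,-0.014,-0.0005,0,0,0,0.75],[0,-0.017,-0.0005,0,0,0,0.75]]'
python3 -m crank '[[0,-0.001,0,0,0,0,0.75],[0,-0.002,0,0,0,0,0.75],[0,-0.003,0,0,0,0,0.75]]'
python3 -m crank '[[0,-0.001,0,0,0,0,0.75],[0,-0.001,0,0,0,0,0.75]]'
```

```text
clock: 4.5
eef_pos: [626.7, 120.9, 101.9]
tcp_rot: [3.141, -0.001, -3.142]
contact_force: [3.7, 2.4, -12.8]
opening: 0.308
grasp_force: 49.9
clock: 4.8
eef_pos: [626.6, 118.1, 102.1]
tcp_rot: [3.141, -0.001, 3.142]
contact_force: [2.9, 4.3, -12.7]
opening: 0.302
grasp_force: 49.9
clock: 5.0
eef_pos: [626.6, 116.9, 102.2]
tcp_rot: [3.142, -0.001, -3.141]
contact_force: [1.8, 2.3, -12.5]
opening: 0.304
grasp_force: 49.9
```

```bash
python3 -m crank '[[0,-0.001,0,0,0,0,0.75],[0,-0.001,0.001,0,0,0,0.75],[0,-0.001,0.0015,0,0,0,0.75]]'
python3 -m crank '[[0,0,0.0003,0,0,0,0.75],[0,0,0.0003,0,0,0,0.75]]'
python3 -m crank '[[0,0,0.0003,0,0,0,0.75],[0,0,0.0003,0,0,0,0.75]]'
python3 -m crank '[[0,0,0.0003,0,0,0,0.75],[0,0,0.0003,0,0,0,0.75]]'
```

```text
clock: 5.3
eef_pos: [626.7, 115.9, 100.7]
tcp_rot: [-3.141, -0.001, -3.141]
contact_force: [1.6, 4.1, -11.7]
opening: 0.303
grasp_force: 50.0
clock: 5.5
eef_pos: [626.7, 115.9, 100.4]
tcp_rot: [-3.141, -0.001, -3.141]
contact_force: [-0.3, 3.9, -11.6]
opening: 0.307
grasp_force: 50.0
clock: 5.7
eef_pos: [626.7, 115.9, 100.1]
tcp_rot: [-3.142, -0.001, -3.141]
contact_force: [-1.1, 2.9, -12.1]
opening: 0.308
grasp_force: 50.0
clock: 5.9
eef_pos: [626.8, 115.9, 100.0]
tcp_rot: [-3.141, -0.0, -3.141]
contact_force: [-1.9, 2.8, -9.3]
opening: 0.301
grasp_force: 50.3
```

The pin has just touched the strip, since the tool's load dropped. I'll slide on with this light contact in 0.6 mm steps and watch Fz.

```bash
python3 -m crank '[[0,-0.0003,0.0002,0,0,0,0.75],[0,-0.0006,0.0002,0,0,0,0.75]]'
python3 -m crank '[[0,-0.0003,0,0,0,0,0.75],[0,-0.0006,0,0,0,0,0.75]]'
python3 -m crank '[[0,-0.0003,0,0,0,0,0.75],[0,-0.0006,0,0,0,0,0.75]]'
python3 -m crank '[[0,-0.0003,0,0,0,0,0.75],[0,-0.0006,0,0,0,0,0.75]]'
```

```text
clock: 6.1
eef_pos: [626.8, 115.7, 100.0]
tcp_rot: [3.141, -0.0, -3.142]
contact_force: [-2.7, 5.9, -7.2]
opening: 0.301
grasp_force: 50.5
clock: 6.3
eef_pos: [626.8, 115.2, 100.0]
tcp_rot: [3.141, -0.0, -3.142]
contact_force: [-3.2, 5.8, -6.3]
opening: 0.302
grasp_force: 50.5
clock: 6.5
eef_pos: [626.8, 114.7, 100.0]
tcp_rot: [3.141, -0.0, -3.141]
contact_force: [-3.2, 5.5, -6.8]
opening: 0.305
grasp_force: 50.5
clock: 6.7
eef_pos: [626.8, 114.0, 99.9]
tcp_rot: [3.141, -0.0, -3.141]
contact_force: [-2.8, 5.8, -6.9]
opening: 0.3
grasp_force: 50.5
```

```bash
python3 -m crank '[[0,-0.0003,0,0,0,0,0.75],[0,-0.0006,0,0,0,0,0.75]]'
python3 -m crank '[[0,-0.0003,0,0,0,0,0.75],[0,-0.0006,0,0,0,0,0.75]]'
python3 -m crank '[[0,-0.0003,0,0,0,0,0.75],[0,-0.0006,0,0,0,0,0.75]]'
```

```text
clock: 6.9
eef_pos: [626.8, 113.4, 100.0]
tcp_rot: [3.141, -0.0, -3.142]
contact_force: [-3.1, 5.9, -6.4]
opening: 0.306
grasp_force: 50.5
clock: 7.1
eef_pos: [626.7, 112.9, 99.9]
tcp_rot: [3.141, -0.0, -3.142]
contact_force: [-3.8, 6.1, -7.0]
opening: 0.308
grasp_force: 50.5
clock: 7.3
eef_pos: [626.7, 112.3, 99.9]
tcp_rot: [3.141, -0.0, -3.141]
contact_force: [-3.3, 5.7, -7.3]
opening: 0.303
grasp_force: 50.5
```

```bash
python3 -m crank '[[0,-0.0003,0,0,0,0,0.75],[0,-0.0006,0,0,0,0,0.75]]'
python3 -m crank '[[0,-0.0003,0,0,0,0,0.75],[0,-0.0006,0,0,0,0,0.75]]'
```

```text
clock: 7.5
eef_pos: [626.7, 111.7, 99.9]
tcp_rot: [3.141, -0.0, -3.142]
contact_force: [-3.5, 6.3, -6.8]
opening: 0.305
grasp_force: 50.5
clock: 7.7
eef_pos: [626.7, 111.1, 99.9]
tcp_rot: [3.141, -0.0, -3.141]
contact_force: [-3.6, 6.2, -8.0]
opening: 0.3
grasp_force: 50.5
```

```bash
python3 -m crank '[[0,-0.0003,0,0,0,0,0.75],[0,-0.0005,0,0,0,0,0.75]]'
python3 -m crank '[[0,-0.0003,0,0,0,0,0.75],[0,-0.0005,0,0,0,0,0.75]]'
```

```text
clock: 7.9
eef_pos: [626.7, 110.6, 99.9]
tcp_rot: [3.141, -0.0, -3.142]
contact_force: [-2.6, 6.3, -7.9]
opening: 0.302
grasp_force: 50.5
clock: 8.1
eef_pos: [626.7, 110.0, 99.8]
tcp_rot: [3.141, -0.001, -3.141]
contact_force: [-3.8, 5.6, -8.2]
opening: 0.304
grasp_force: 50.4
```

```bash
python3 -m crank '[[0,-0.0003,0.0001,0,0,0,0.75],[0,-0.0005,0.0001,0,0,0,0.75]]'
python3 -m crank '[[0,-0.0003,0,0,0,0,0.75],[0,-0.0005,0,0,0,0,0.75]]'
```

```text
clock: 8.3
eef_pos: [626.7, 109.6, 99.7]
tcp_rot: [3.141, -0.001, -3.142]
contact_force: [-3.3, 6.2, -8.0]
opening: 0.303
grasp_force: 50.4
clock: 8.5
eef_pos: [626.6, 108.8, 99.4]
tcp_rot: [3.141, -0.001, -3.141]
contact_force: [-1.2, 4.4, -11.4]
opening: 0.305
grasp_force: 50.1
```

Fz jumped to -11.4 and z fell, so the pin is entering the hole. I'll lower it gently.

```bash
python3 -m crank '[[0,-0.0002,0.0004,0,0,0,0.75],[0,-0.0003,0.0008,0,0,0,0.75]]'
python3 -m crank '[[0,0,0.0005,0,0,0,0.75],[0,0,0.0008,0,0,0,0.75]]'
```

```text
clock: 8.7
eef_pos: [626.7, 108.4, 98.6]
tcp_rot: [3.141, -0.001, -3.142]
contact_force: [-1.9, 5.9, -9.5]
opening: 0.304
grasp_force: 50.2
clock: 8.9
eef_pos: [626.6, 108.5, 97.9]
tcp_rot: [3.141, -0.001, -3.141]
contact_force: [-3.0, 5.9, -10.1]
opening: 0.303
grasp_force: 50.2
```

```bash
python3 -m crank '[[0,0,0.0006,0,0,0,0.75],[0,0,0.0012,0,0,0,0.75]]'
python3 -m crank '[[0,0,0.0006,0,0,0,0.75],[0,0,0.0012,0,0,0,0.75]]'
python3 -m crank '[[0,0,0.0006,0,0,0,0.75],[0,0,0.001,0,0,0,0.75]]'
```

```text
clock: 9.1
eef_pos: [626.7, 108.4, 96.8]
tcp_rot: [3.141, -0.001, -3.142]
contact_force: [-3.0, 5.1, -8.6]
opening: 0.306
grasp_force: 50.3
clock: 9.3
eef_pos: [626.7, 108.5, 95.6]
tcp_rot: [3.141, -0.001, -3.141]
contact_force: [-3.2, 5.0, -8.7]
opening: 0.303
grasp_force: 50.4
clock: 9.5
eef_pos: [626.7, 108.5, 94.7]
tcp_rot: [3.141, -0.001, -3.141]
contact_force: [-4.2, 5.1, -7.9]
opening: 0.307
grasp_force: 50.5
```

The pin is almost seated. I'll lower the rest, then ease the grip and open partway.

```bash
python3 -m crank '[[0.0,0.0001,0.0004,0,0,0,0.75],[0,0.0002,0.0007,0,0,0,0.75]]' 30
python3 -m crank '[[0,0,0,0,0,0,0.7],[0,0,0,0,0,0,0.65],[0,0,0,0,0,0,0.6],[0,0,0,0,0,0,0.5],[0,0,0,0,0,0,0.4]]' 20
python3 -m crank '[[0,0,0,0,0,0,0.4],[0,0,-0.02,0,0,0,0.4],[0,0,-0.05,0,0,0,0.4],[0,0,-0.09,0,0,0,0.4],[0,0,-0.107,0,0,0,0.4]]'
python3 -m crank '[[0,0,0,0,0,0,0.2],[0,0,0,0,0,0,0.2]]'
python3 - <<'E'
from rig import r,cams
import cv2
f=cams.grab_frame("wrist");cv2.imwrite("pics/w3.png",cv2.resize(f["image"][...,::-1],(800,600),interpolation=cv2.INTER_CUBIC))
print(f["position"],f["orientation"])
f=cams.grab_frame("scene")["image"][180:330,225:385,::-1];cv2.imwrite("pics/s3.png",cv2.resize(f,None,fx=4,fy=4,interpolation=cv2.INTER_CUBIC))
E
```

```text
clock: 9.7
eef_pos: [626.7, 108.5, 94.0]
tcp_rot: [3.141, -0.001, -3.141]
contact_force: [-3.2, 4.2, -8.7]
opening: 0.305
grasp_force: 50.4
clock: 10.2
eef_pos: [627.8, 108.3, 94.6]
tcp_rot: [-3.142, 0.002, -3.142]
contact_force: [-0.6, 0.3, -0.0]
opening: 0.597
grasp_force: 0.0
clock: 10.7
eef_pos: [628.6, 108.6, 204.7]
tcp_rot: [3.141, 0.005, -3.141]
contact_force: [0.0, -0.3, 0.1]
opening: 0.601
grasp_force: 0.0
clock: 10.9
eef_pos: [626.8, 108.4, 200.7]
tcp_rot: [-3.142, 0.0, -3.141]
contact_force: [-0.8, -0.3, -0.0]
opening: 0.802
grasp_force: 0.0
[547.45286585 109.10725428 324.90237749] [ 2.82466129e+00 -1.68421476e-04  1.56966368e+00]
```

View pics/w3.png

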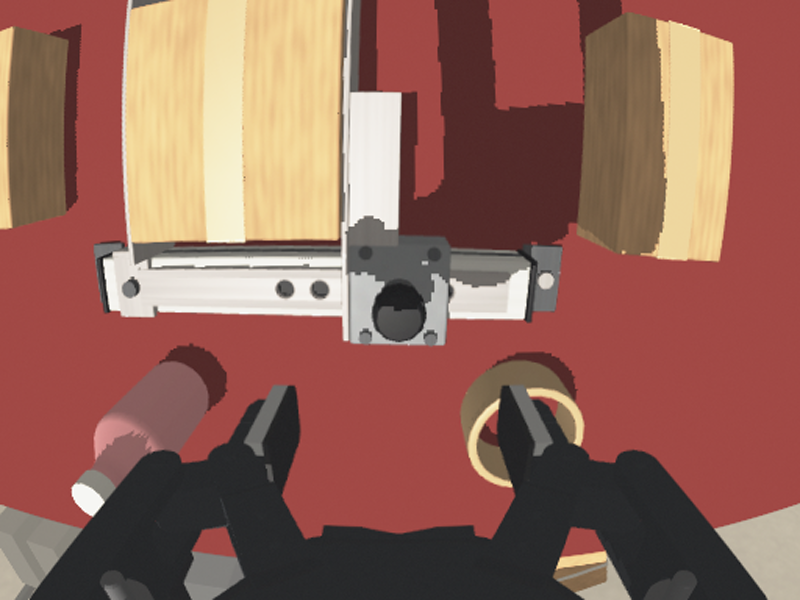

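View pics/s3.png

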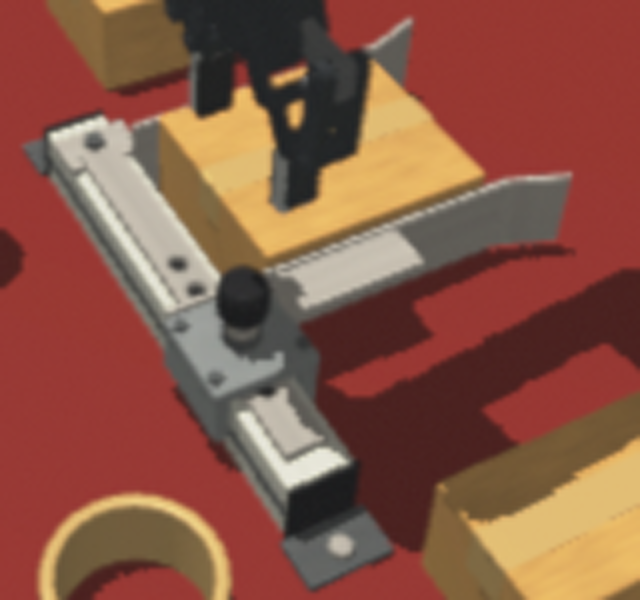

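The pictures show the knob at the same height and size as when seated before, at wrist (399,310). The guide is about 29 mm along, the carton is square with a small gap, and nothing else has moved.

```bash
python3 -c "
from rig import sign_off
print(sign_off())"
```

```text
the job is handed in; nothing more can be done
None
```

The moving guide is in its second hole, about 29 mm along, with the pin dropped in and the knob released; the carton stands square with roughly 2 mm of play by my estimate, near the low end of the 2–8 mm range, and the job is handed in at about 11 s.

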